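# Charge the tumbling barrel and fit its keyed lid

### The arm

A 6-joint arm with a two-finger parallel gripper is mounted at the origin on a cart in front of the work surface, level with it; the furniture and walls round the work are solid. World frame = base frame: x ahead of the robot, y to its left, z up, the work surface at z = 0. Lengths are in m, angles in rad, forces in N, time in s.
With the tool pointing down it reaches from about 0.35 to 0.8 m from the base axis. Payload 7.3 kg.
Tool frame: the origin (TCP) lies between the finger pads; the fingertips stand 25 mm ahead of it and the grasp point (between the pads) lies 6 mm ahead of it (r.tip_extent is the distance from the TCP to the fingertips, in m); z points along the fingers, y is the direction in which the jaws open and shut (so a half turn about z gives the same grasp; the last joint's range is limited). The gripper opens to 85 mm and grips with 20 to 120 N. Pads are 22 mm wide; open, the fingers measure 114 mm over their backs; the gripper's body (76 mm by 85 mm) begins 54 mm behind the grasp point. The pads swing forward as they close: fully open they stand 13 mm farther back than shut.
Start: joints at [-1.379, 0.342, 1.524, -0, 1.275, -0.146], TCP at [0.174, -0.495, 0.256] pointing down, gripper open.
Joint ranges: [-2.53, 2.53], [-0.77, 2.02], [0.04, 2.7], [-1, 4.14], [0.28, 2.66], [-3.11, 3.11]. Speed limits (rad/s): [2.57, 2.57, 3.14, 3.14, 3.14, 3.14].

### API

Orientations are given as a unit quaternion [x, y, z, w].
In Python, from workcell import r, command_gripper, optics gives the robot as it stands. The module is installed in compiled form; this text tells all that it offers. Calls block until the motion is done:
- r.reach(position, orientation): joint-space move of the TCP to a pose.
- r.move_straight(position, orientation=None, speed=0.15, max_force=None): straight line of the TCP; orientation=None keeps the orientation; speed is the mean speed in m/s. With max_force (N) it stops when the force on the tool has changed by that much, and returns True; else False.
- r.movej(angles): joint-space move.
- command_gripper(opening, force=None): finger opening in m; force is the grip in N (None keeps the last); returns when the fingers have stopped.
- r.hold(seconds).
- r.solve_ik(position, orientation): joint angles nearest the present ones, or None.
- r.read_state(): the state.
- optics.get_image(name): name is "side" or "top"; returns (picture, depth): 384x512x3 uint8, red, green, blue; 384x512 float32, m along the optical axis (not along the pixel's ray), 0 where there is no reading.
- optics.camera_model(name): a dict with "K" (3x3 intrinsics, pixels), "R" (3x3) and "t" (3): a world point X has camera coordinates R X + t. Camera axes: x right, y down, z forward; pixel columns grow to the right and rows downward; lengths in m; the calibration is good to about 2 mm. A picture is of the moment at which its call begins. camera_model takes no time and is no camera call.
A pose or a line that the arm cannot do raises r.PlanningError and nothing moves.
- r.finish_job(): hands the job in, once; it reports no verdict.
The state is a dict: "time_s": time; "joint_positions": joint angles; "dq": joint speeds; "tau": joint torques, N m; "eef_pos": TCP position; "eef_rot": TCP orientation; "contact_force": force on the tool from outside, world axes, zero at the start; "torque": the same for the moment, N m; "grip_width": finger opening in m.
Only numpy, scipy, OpenCV 4.12 (cv2) and the standard library are available. Lean on these libraries where they do the work, as an engineer would, in place of code of your own. Each camera call takes 0.05 s, during which the arm holds its last target.

### The job

Take the steel tray by its orange handle and tip its three machined parts into the blue barrel without touching the parts with the gripper, then stand the empty tray upright on the bench again. Then put the lid on the barrel, turned so that its yellow key drops into the notch in the rim, and leave it fully seated, without disturbing the bottle, the loupe or the tape measure.

Things in the scene. Friction and masses are not known exactly. Their poses are not given: they have to be found in the camera images.
- tray: Open-fronted steel tray, 160 long (x) x 90 wide (y) mm, floor 3 mm thick, side walls 30 mm high (20 mm over the last 40 mm at the mouth). Origin: centre of its underside. Its -x end is the open mouth with no lip, +x points to the handle end. About 0.15 to 0.23 kg empty, up to about 0.5 kg loaded. It starts on the bench and may be stood down upright anywhere on the bench that is clear.
- tray_grip (a point): Grasp point on the tray's upright orange handle: a rounded slab 14 mm thick along the tray's x, 42 mm wide along its y, top 86 mm above the tray's underside, with free air in front of and behind it above 31 mm. The point lies in the slab's middle, 62 mm above the underside and 73 mm from the tray's centre along its +x. Axes as the tray.
- tray_mouth (a point): Middle of the open mouth's edge, on the tray floor's upper side: 80 mm along the tray's -x, 3 mm above the underside. Parts slide out here when the mouth end is tipped steeply down (about 50 degrees or more).
- block_a_centre (a point): Centre of a grey machined block 56 x 30 x 24 mm, lying in the tray.
- block_b_centre (a point): Centre of the second, equal block 56 x 30 x 24 mm, lying in the tray.
- hub_centre (a point): Centre of a brass hub, flange 46 mm across and 10 mm thick, boss 28 mm across, 24 mm high in all, lying in the tray.
- barrel_floor (a point): Centre of the inner floor of the blue 24-sided barrel, which is fixed to the bench on a round dark base plate 144 mm across. Inside 120 mm across and 80 mm deep, wall 5 mm; floor 16 mm above the bench.
- barrel_rim (a point): Centre of the barrel's open mouth at the height of its rim, 96 mm above the bench. Its +x axis points to the notch.
- barrel_notch (a point): The notch in the barrel's rim, about 15.5 mm wide, 10 mm deep, 62.5 mm out from the barrel's axis; this point lies 4 mm below the rim. A yellow stripe on the barrel's outside is below it.
- lid_grip (a point): Grasp point on the black grip bar of the lid: bar 70 mm long (lid's x), 14 mm thick (lid's y), 42 mm high, from 16 to 58 mm above the lid's underside; the point is on the lid's axis 42 mm above the underside. The lid is a steel disc 134 mm across, 6 mm thick, with a black spigot 115 mm across and 10 mm deep below it, on which it stands on the bench; 0.16 kg. Its +x axis points to its key.
- lid_seat (a point): Centre of the underside of the lid's disc, 10 mm above the spigot's underside; it comes to rest level with barrel_rim when the lid is home. Axes as lid_grip.
- lid_key (a point): Yellow key below the lid's edge, 11 mm wide and 7 mm deep below the disc, 62.5 mm from the lid's axis along its +x, this point 4 mm below the disc's underside; it meets barrel_notch when the lid is home. Off the notch it rides on the rim and holds the lid up. A yellow mark on the lid's top shows where it is.
- flux_bottle: Bystander: white bottle with red cap, 38 mm across, 86 mm high; origin at the centre of its underside.
- loupe: Bystander: black loupe 41 mm across, 42 mm high; origin at the centre of its underside.
- tape_measure: Bystander: yellow tape measure 50 x 76 x 35 mm; origin at the centre of its underside.
Things that resemble listed ones, but are neither listed nor needed, are in the scene too. What is shaped like the part that bears barrel_floor but purple is not meant.

How it is judged:
On the way, in this order (a step that is already met when the one before it is completed fails the run):
1. all three parts lie in the barrel (horizontal distance between each of block_a_centre, block_b_centre, hub_centre and barrel_floor below 0.06 m and z of each of block_a_centre, block_b_centre, hub_centre in the frame of barrel_floor below 0.072 m), for 0.2 s.
2. the tray stands upright on the bench, let go (height (world z) of tray below 0.008 m and angle between tray's own z axis and vertical below 0.08 rad and contact force between the fingers and tray below 0.1 N), for 0.2 s.
3. the lid is home on the barrel with its key in the notch (z of lid_seat in the frame of barrel_rim below 0.003 m and distance between lid_key and barrel_notch below 0.006 m and angle between lid_seat's own z axis and vertical below 0.04 rad), for 0.2 s.
At the end, for the whole second after the job is handed in: Parts in the barrel (centres within 60 mm of its axis, under 72 mm above its floor); tray upright on the bench (0.08 rad, 8 mm), still, let go; lid disc under 3 mm above the rim, level within 0.04 rad, key within 6 mm of the notch point (all of step 1 and all of step 2 and all of step 3 and linear speed of tray below 0.02 m/s); the robot touches nothing.
It fails at once if the gripper touches one of the parts (contact force between the fingers and block_a above 0.5 N or contact force between the fingers and block_b above 0.5 N or contact force between the fingers and hub above 0.5 N).
It fails at once if a bystander (bottle, loupe or tape measure) is moved more than 20 mm (distance of any of flux_bottle, loupe, tape_measure from where it was at the start of the episode above 0.02 m).
It also fails if it takes over 64 s, if anything falls off the work surface, if the arm or the gripper's body presses on something with over 40 N, if the wrist force passes 120 N, or if a joint passes its speed limit or range.

## Working session

There is one attempt and no reset: what is moved stays moved. The work goes in short steps, each a Python script; the robot and the scene stay as the last script left them, time stands still between calls to the robot, and variables do not carry over. Pictures are saved under pics/ and viewed, and the job is handed in when it is done.

```bash
mkdir -p pics; ls; python3 - <<'E'
from workcell import r, command_gripper, optics
import cv2,numpy as np
for n in("side","top"):
    im,d=optics.get_image(n); cv2.imwrite(f"pics/{n}0.png",im[:,:,::-1]); np.savez(f"{n}0.npz",im=im,d=d)
    m=optics.camera_model(n); print(n,m["K"],m["R"],m["t"])
s=r.read_state();print(s["time_s"],s["eef_pos"],s["eef_rot"],s["grip_width"],r.tip_extent)
E
```

```text
pics
side [[409.03825132   0.         251.91386037]
 [  0.         409.03825132 198.72192064]
 [  0.           0.           1.        ]] [[ 0.99965052 -0.02081224 -0.01629971]
 [-0.0261208  -0.6828053  -0.73013329]
 [ 0.00406618  0.73030389 -0.68311031]] [-0.57829655  0.15358306  1.10670353]
top [[361.31713625   0.         255.06485206]
 [  0.         361.31713625 189.04962324]
 [  0.           0.           1.        ]] [[ 0.0234979  -0.99946456  0.0227694 ]
 [-0.98925273 -0.02653354 -0.14378807]
 [ 0.14431523 -0.01914598 -0.98934652]] [0.09742672 0.59125035 1.14015592]
0.1 [ 0.17393769 -0.49501933  0.25569564] [ 9.85769729e-01  1.68099841e-01 -3.67298231e-05 -6.95095757e-04] 0.08531485291886251 0.025
```

View pics/side0.png

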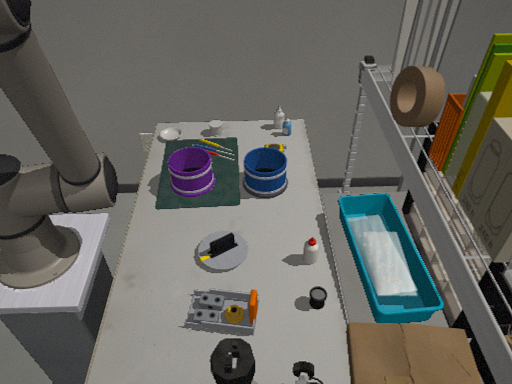

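View pics/top0.png

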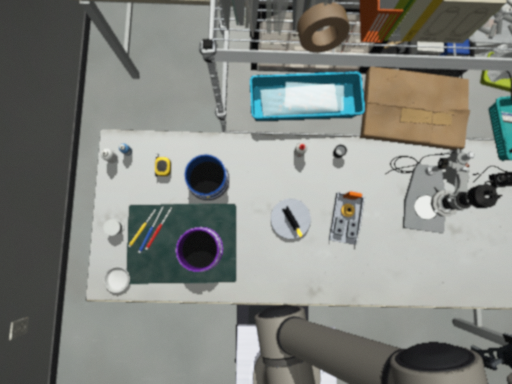

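The top view shows the tray near (347,218) with its orange handle at (355,195). The lid is near (290,219), the blue barrel near (206,176), the bottle at (300,149), the loupe at (340,151) and the tape at (162,166). I'll enlarge these areas.

```bash
python3 - <<'E'
import cv2,numpy as np
t=np.load("top0.npz")["im"][:,:,::-1];s=np.load("side0.npz")["im"][:,:,::-1]
a=cv2.resize(t[130:260,140:380],None,fx=3.3,fy=3.3,interpolation=cv2.INTER_CUBIC)
b=cv2.resize(s[130:340,150:350],None,fx=2.8,fy=2.8,interpolation=cv2.INTER_CUBIC)
cv2.imwrite("pics/topz.png",a);cv2.imwrite("pics/sidez.png",b)
E
```

```text
(no output)
```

View pics/topz.png

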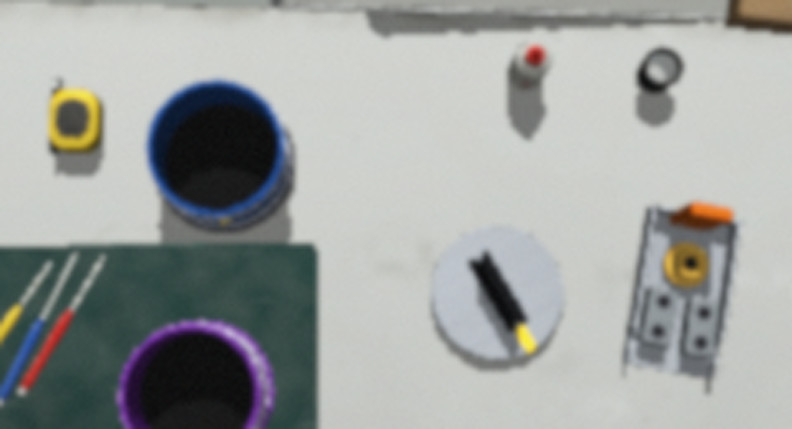

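View pics/sidez.png

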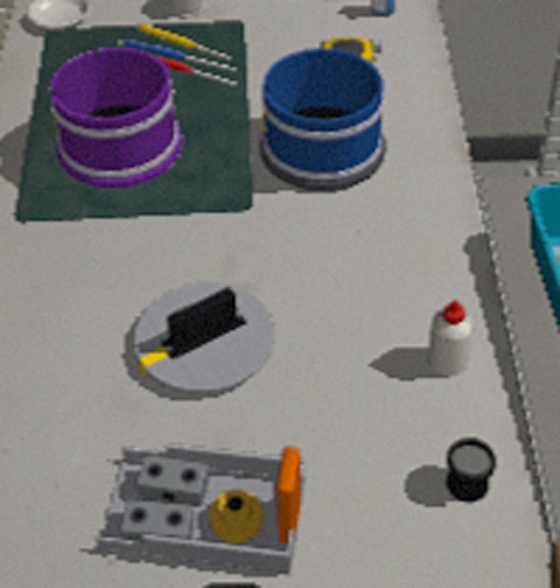

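The zoom shows the lid's yellow mark at about top (300,233). The notch stripe is at about top (207,197), on the robot-facing side of the barrel. Tray mouth faces the robot and is slightly turned. Next I measure these points.

```bash
cat > h.py <<'E'
from workcell import r, command_gripper, optics
import cv2,numpy as np
from scipy.spatial.transform import Rotation as Rn
M={n:optics.camera_model(n) for n in("side","top")}
def ray(n,uv,z):
    m=M[n];R,t,K=map(np.array,(m["R"],m["t"],m["K"]))
    uv=np.atleast_2d(np.asarray(uv,float))
    d=np.c_[uv,np.ones(len(uv))]@np.linalg.inv(K).T@R
    c=-R.T@t; return c+d*((z-c[2])/d[:,2])[:,None]
def proj(n,X):
    m=M[n];p=np.atleast_2d(X)@np.array(m["R"]).T+m["t"];p=p@np.array(m["K"]).T;return p[:,:2]/p[:,2:]
def cloud(n,d):
    m=M[n];R,t,K=map(np.array,(m["R"],m["t"],m["K"]));v,u=np.mgrid[0:d.shape[0],0:d.shape[1]]
    p=np.stack([(u)*d,(v)*d,d],-1)@np.linalg.inv(K).T
    return (p-t)@R
def hsv(im): return cv2.cvtColor(im,cv2.COLOR_RGB2HSV)
E
python3 - <<'E'
from h import *
def show(name,m,n,P,z=None):
    p=P[m];print(name,n,m.sum(),"uv",np.argwhere(m).mean(0)[::-1].round(1),"mean",p.mean(0).round(4),"min",p.min(0).round(3),"max",p.max(0).round(3))
for n in("top","side"):
    f=np.load(n+"0.npz");im,d=f["im"],f["d"];H=hsv(im);P=cloud(n,d);P[d==0]=np.nan
    h,s,v=[H[...,i].astype(int) for i in range(3)]
    inb=(P[...,0]>.2)&(P[...,0]<.8)&(abs(P[...,1])<.6)&(P[...,2]>-.02)&(P[...,2]<.25)
    show("bench",inb&(s<25)&(abs(P[...,2])<.012),n,P)
    show("orange",inb&(h<20)&(h>3)&(s>180)&(v>120)&(P[...,1]<0),n,P)
    show("yellow",inb&(h>20)&(h<35)&(s>140)&(v>100),n,P)
    m=inb&(h>100)&(h<122)&(s>120)&(v>60)
    show("blue",m,n,P)
    rim=m&(P[...,2]>.088);show("blue rim",rim,n,P)
    for k in(.016,.058):
        pass
    lidm=inb&(P[...,1]>-.25)&(P[...,1]<0.1)&(P[...,2]>.01)&(P[...,0]<.62)
    show("lid",lidm,n,P)
    b=lidm&(P[...,2]>.03);show("bar",b,n,P)
    show("red",inb&((h<4)|(h>175))&(s>150),n,P)
E
```

```text
bench top 43511 uv [295.  220.6] mean [ 4.948e-01 -2.550e-02 -2.000e-04] min [ 0.216 -0.6   -0.012] max [0.8   0.6   0.012]
orange top 39 uv [354.5 194.3] mean [ 0.574  -0.2017  0.0849] min [ 0.569 -0.219  0.078] max [ 0.581 -0.185  0.09 ]
yellow top 295 uv [198.3 196.6] mean [0.5617 0.2978 0.0223] min [ 0.401 -0.213 -0.002] max [0.692 0.519 0.038]
blue top 388 uv [187.7 190.6] mean [0.5745 0.3297 0.0559] min [ 0.383  0.208 -0.005] max [0.716 0.547 0.102]
blue rim top 169 uv [202.9 173.8] mean [0.6251 0.2778 0.095 ] min [0.561 0.208 0.088] max [0.686 0.334 0.102]
lid top 2304 uv [310.6 226.1] mean [ 0.4776 -0.0716  0.0423] min [ 0.221 -0.25   0.01 ] max [0.588 0.1   0.25 ]
bar top 512 uv [309.7 249.8] mean [ 0.413  -0.06    0.1261] min [ 0.221 -0.25   0.03 ] max [0.587 0.1   0.25 ]
red top 77 uv [178.8 220.7] mean [0.4799 0.3597 0.0214] min [ 0.396 -0.038 -0.004] max [0.733 0.461 0.087]
bench side 40065 uv [225.7 278. ] mean [ 0.5119 -0.0567  0.0007] min [ 0.218 -0.365 -0.01 ] max [0.8   0.6   0.012]
orange side 150 uv [253.5 302.2] mean [ 0.5788 -0.2089  0.0702] min [ 0.569 -0.226  0.011] max [ 0.585 -0.187  0.089]
yellow side 288 uv [230.7 255.1] mean [0.5222 0.0204 0.0182] min [ 0.402 -0.222  0.001] max [0.697 0.517 0.036]
blue side 1425 uv [263. 166.] mean [0.6196 0.2904 0.0593] min [0.384 0.203 0.004] max [0.729 0.546 0.102]
blue rim side 274 uv [265.7 161.8] mean [0.6273 0.2657 0.094 ] min [0.561 0.203 0.088] max [0.687 0.338 0.102]
lid side 4179 uv [201.1 266.6] mean [ 0.4559 -0.0961  0.0613] min [ 0.2  -0.25  0.01] max [0.588 0.098 0.25 ]
bar side 1434 uv [164.  235.1] mean [ 0.3734 -0.0639  0.141 ] min [ 0.2   -0.249  0.03 ] max [0.588 0.098 0.25 ]
red side 71 uv [273.5 209.9] mean [0.6227 0.132  0.0488] min [ 0.435 -0.186  0.008] max [0.739 0.44  0.086]
```

```bash
cat > meas.py <<'E'
from h import *
from scipy.optimize import least_squares
def circ(p,R=None):
    f=lambda q:np.hypot(p[:,0]-q[0],p[:,1]-q[1])-(q[2] if R is None else R)
    q=least_squares(f,[*p.mean(0)[:2],.06],loss="soft_l1",f_scale=.002);return q.x.round(4),np.abs(f(q.x)).mean().round(4)
def load(n,k):
    f=np.load(f"{n}{k}.npz");im,d=f["im"],f["d"];P=cloud(n,d);P[d==0]=np.nan;return im,hsv(im).astype(int),P
E
python3 - <<'E'
from meas import *
for n in("top","side"):
    im,H,P=load(n,0);h,s,v=H[...,0],H[...,1],H[...,2];x,y,z=P[...,0],P[...,1],P[...,2]
    nb=(np.hypot(x-.625,y-.27)<.09)
    rim=nb&(z>.090)&(z<.101)
    print(n,"rim",rim.sum(),circ(P[rim]))
    # rim outer contour by ray
    print(n,"stripe: yellow near barrel")
    m=nb&(h>18)&(h<38)&(s>80)&(v>80)
    for a in np.argwhere(m): print("  ",a[::-1],P[tuple(a)].round(3),H[tuple(a)])
    ln=np.hypot(x-.47,y+.06)<.09
    disc=ln&(z>.011)&(z<.022)
    ct,_=cv2.findContours(((ln&(z>.008)).astype(np.uint8)),cv2.RETR_EXTERNAL,cv2.CHAIN_APPROX_NONE)
    print(n,"lid mean",P[disc].mean(0),disc.sum())
    e=P[disc];
    c=cv2.minEnclosingCircle(e[:,:2].astype(np.float32));print("encl",c)
    bar=ln&(z>.035)&(z<.07); 
    b=P[bar];print("bar",bar.sum(),b.mean(0).round(4),b.max(0).round(3));rc=cv2.minAreaRect(b[:,:2].astype(np.float32));print(rc)
    ym=ln&(h>18)&(h<38)&(s>100)&(v>100);print("ymark",P[ym].mean(0).round(4),ym.sum(),np.argwhere(ym).mean(0)[::-1])
    tn=(abs(x-.49)<.13)&(abs(y+.2)<.07)
    wl=tn&(z>.017)&(z<.036)&(s<60);
    print("tray",wl.sum(),cv2.minAreaRect(P[wl][:,:2].astype(np.float32)))
    o=tn&(h<20)&(h>3)&(s>150)&(v>90);b=P[o];t=b[b[:,2]>.08];print("orange top",len(t),t.mean(0),cv2.minAreaRect(t[:,:2].astype(np.float32)))
    print("orange all", cv2.minAreaRect(b[b[:,2]>.035][:,:2].astype(np.float32)))
E
```

```text
top rim 217 (array([0.6221, 0.2702, 0.0626]), np.float64(0.0014))
top stripe: yellow near barrel
top lid mean [ 0.487218   -0.02738941  0.01585421] 777
encl ((0.4705814719200134, -0.05870968475937843), 0.0888366848230362)
bar 108 [ 0.497  -0.0076  0.0555] [0.528 0.013 0.062]
((0.49796128273010254, -0.008603570982813835), (0.06872991472482681, 0.014493145048618317), 31.27223014831543)
ymark [ 0.4529 -0.0351  0.0168] 33 [298.66666667 232.09090909]
tray 517 ((0.5032827854156494, -0.1942881941795349), (0.0910903587937355, 0.1581445038318634), 81.1305160522461)
orange top 47 [ 0.57431935 -0.20242345  0.08490897] ((0.5748942494392395, -0.20253986120224), (0.034121520817279816, 0.012551463209092617), 79.31534576416016)
orange all ((0.574894905090332, -0.20248135924339294), (0.03425341099500656, 0.012708321213722229), 80.78433227539062)
side rim 269 (array([0.624 , 0.2707, 0.0628]), np.float64(0.0018))
side stripe: yellow near barrel
   [244 176] [0.56  0.258 0.046] [27 81 85]
side lid mean [ 0.4906717  -0.03829062  0.01676278] 959
encl ((0.47134190797805786, -0.05991052836179733), 0.08972207456827164)
bar 238 [ 0.4987 -0.0118  0.0508] [0.53  0.011 0.063]
((0.4982700049877167, -0.008575616404414177), (0.06790660321712494, 0.016911230981349945), 32.45561218261719)
ymark [ 0.4524 -0.0364  0.0173] 40 [203.9 257.6]
tray 1127 ((0.5034124255180359, -0.19294869899749756), (0.09323552995920181, 0.16066846251487732), 80.29093170166016)
orange top 95 [ 0.57658445 -0.20769912  0.08542659] ((0.5767540335655212, -0.2065325826406479), (0.03919747844338417, 0.012136350385844707), 81.04823303222656)
orange all ((0.5766867995262146, -0.20689643919467926), (0.03987864404916763, 0.012197280302643776), 80.59796905517578)
```

```bash
python3 - <<'E'
from meas import *
t=np.load("top0.npz")["im"][:,:,::-1];s=np.load("side0.npz")["im"][:,:,::-1]
a=cv2.resize(t[145:210,175:240],None,fx=8,fy=8,interpolation=cv2.INTER_NEAREST)
b=cv2.resize(s[140:200,235:295],None,fx=8,fy=8,interpolation=cv2.INTER_NEAREST)
a=cv2.resize(a,(480,480));cv2.imwrite("pics/bar.png",np.hstack([cv2.resize(a,(400,400)),cv2.resize(b,(400,400))]))
c=np.array([.623,.2705])
for n in("top","side"):
    im,H,P=load(n,0)
    A=np.arange(150,232,3)
    for rad,z in((.0625,.096),):
        X=np.c_[c+rad*np.c_[np.cos(np.radians(A)),np.sin(np.radians(A))],np.full(len(A),z)]
        uv=proj(n,X)
        for a,q in zip(A,uv):
            u,v=np.round(q).astype(int);print(n,a,q.round(1),H[v,u],im[v,u],P[v,u].round(3))
E
```

```text
top 150 [194.3 191.2] [110 160 134] [ 50  79 134] [0.57  0.303 0.095]
top 153 [195.2 191.7] [110 143 141] [ 62  89 141] [0.567 0.3   0.095]
top 156 [196.1 192.2] [110 162 140] [ 51  82 140] [0.567 0.297 0.095]
top 159 [197.1 192.6] [110 147 146] [ 62  91 146] [0.564 0.293 0.094]
top 162 [198.1 193. ] [109 162 143] [ 52  84 143] [0.563 0.29  0.097]
top 165 [199.1 193.3] [109 171 131] [ 43  74 131] [0.563 0.287 0.097]
top 168 [200.1 193.6] [109 164 131] [ 47  77 131] [0.561 0.284 0.096]
top 171 [201.1 193.8] [109 169 130] [ 44  75 130] [0.561 0.281 0.095]
top 174 [202.2 194. ] [110 167 130] [ 45  74 130] [0.561 0.278 0.095]
top 177 [203.2 194.1] [109 162 121] [ 44  71 121] [0.561 0.274 0.097]
top 180 [204.3 194.1] [109 165 113] [ 40  66 113] [0.561 0.271 0.095]
top 183 [205.3 194.1] [110 162 120] [ 44  70 120] [0.572 0.278 0.014]
top 186 [206.4 194.1] [110 158 124] [ 47  72 124] [0.562 0.266 0.086]
top 189 [207.4 194. ] [110 156 124] [ 48  74 124] [0.562 0.263 0.09 ]
top 192 [208.5 193.8] [110 153 123] [ 49  73 123] [0.563 0.26  0.085]
top 195 [209.5 193.6] [110 145 120] [ 52  75 120] 
[... 2114 characters left out ...]
.247 0.097]
side 204 [245.5 165.7] [105 225  60] [ 7 34 60] [0.564 0.249 0.092]
side 207 [246.  166.3] [108 199 113] [ 25  59 113] [0.567 0.245 0.095]
side 210 [246.5 166.9] [105 202  82] [17 49 82] [0.567 0.242 0.093]
side 213 [247.1 167.5] [107 187 113] [ 30  65 113] [0.57  0.236 0.099]
side 216 [247.7 168. ] [108 193  98] [24 53 98] [0.573 0.23  0.099]
side 219 [248.4 168.6] [106 193  66] [16 39 66] [0.573 0.233 0.093]
side 222 [249.1 169.1] [105 186  96] [26 60 96] [0.576 0.227 0.098]
side 225 [249.9 169.6] [105 216  79] [12 45 79] [0.579 0.225 0.095]
side 228 [250.7 170. ] [106 220  95] [13 51 95] [0.582 0.222 0.097]
side 231 [251.6 170.5] [108 197 124] [ 28  68 124] [0.585 0.222 0.098]
```

View pics/bar.png

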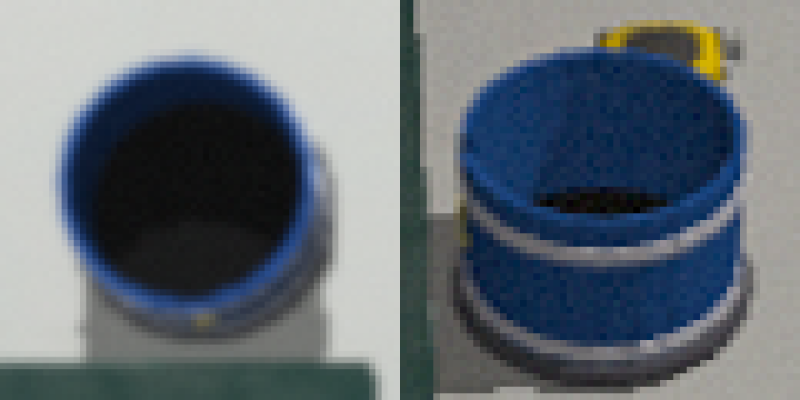

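```bash
python3 - <<'E'
from meas import *
im,H,P=load("top",0)
f=im.astype(float);yl=(f[...,0]+f[...,1])/2-f[...,2]
print(yl[194:201,200:216].round(0).astype(int))
w=np.clip(yl[195:200,204:213]-0,0,None);v,u=np.mgrid[195:200,204:213]
uv=np.array([(u*w).sum(),(v*w).sum()])/w.sum();print(uv)
for z in(.07,.085,.06): 
    p=ray("top",uv,z)[0];d=p[:2]-[.623,.2705];print(z,p,np.hypot(*d),np.degrees(np.arctan2(d[1],d[0]))%360)
im,H,P=load("side",0);f=im.astype(float);yl=(f[...,0]+f[...,1])/2-f[...,2]
print(yl[160:180,240:250].round(0).astype(int))
E
```

```text
[[-69 -70 -70 -64 -60 -63 -64 -63 -62 -61 -56 -46 -39 -31 -24 -19]
 [-42 -42 -44 -43 -46 -52 -48 -41 -31 -28 -28 -24 -21 -22 -22 -20]
 [-18 -22 -21 -21 -26 -25 -11   4  12   6  -8 -18 -21 -19 -18 -14]
 [-11 -12 -14 -13 -16 -14   4  23  22   8  -6 -13 -14 -14 -11  -8]
 [ -4  -6  -7  -9 -10 -10  -2   8   3  -4  -8  -8  -8  -6  -4  -3]
 [  0  -2  -2  -2  -5  -4  -2  -2  -2  -5  -6  -5  -2  -2  -1   0]
 [  2   1   1   0   1   0   1   2   0   0   0   0   1   2   2   2]]
[207.69273743 196.8603352 ]
0.07 [0.55541605 0.26246786 0.07      ] 0.06805957257136457 186.77763326707336
0.085 [0.55361007 0.26079041 0.085     ] 0.07006595315046384 187.9655586335491
0.06 [0.55662004 0.26358616 0.06      ] 0.0667390509291175 185.9462351612488
[[  8   5   7  -3 -30 -60 -62 -63 -62 -62]
 [  8   8  10  -4 -30 -56 -61 -62 -63 -66]
 [  9   8   8  -3 -36 -56 -66 -64 -66 -62]
 [  8   6   8 -11 -62 -76 -66 -64 -68 -60]
 [  6   6   8   0 -45 -82 -74 -62 -61 -65]
 [  8   9   9   7 -26 -64 -74 -74 -65 -61]
 [  8   6   7   8  -8 -40 -71 -81 -74 -62]
 [  6   7   8   4  -7 -22 -49 -66 -76 -73]
 [  8   6   8   7  -2 -13 -38 -48 -60 -72]
 [  8   6   8  20  17 -13 -30 -39 -38 -53]
 [  7   6   6  26  22  -8 -14 -30 -42 -41]
 [  7   6   4  22  26  -3  -3 -14 -34 -43]
 [  6   3   5  24  24 -12  -7  -2 -10 -24]
 [  2   6   4  14  18 -23 -24  -6  -1  -4]
 [  0   2   6  17  12 -26 -40 -26 -15  -3]
 [  6   4   4  17  30  -1 -48 -41 -34 -12]
 [  6   4   7   4  26   2 -44 -46 -41 -32]
 [  3   5   2   2  -4 -25 -40 -42 -38 -42]
 [  2   2   2   0 -18 -40 -36 -36 -38 -42]
 [  6   4   4   3 -12 -24 -40 -40 -39 -41]]
```

Tray centre is about (0.503,-0.194), yaw -9.5°. The lid is at (0.498,-0.0085), with its key at about -148.5°. The barrel is at (0.623,0.2705), with the notch at about 187°. The measured sizes match the given ones: 158x91 tray, 69x15 bar, rim radius 63. Next is an IK scan of possible tip headings.

```bash
cat >> h.py <<'E'
TR=np.array([.5033,-.1936]);TY=np.radians(-9.6)
LID=np.array([.498,-.0086]);LY=np.radians(-148.5)
BAR=np.array([.623,.2705]);NY=np.radians(187.3)
def trayR(psi,th):  # th>0: mouth down
    return Rn.from_euler("z",psi)*Rn.from_euler("y",-th)
def tool_for_tray(pt_local,pt_world,psi,th,s=1,grip=(.073,0,.062)):
    R=trayR(psi,th);G=np.array(pt_world)+R.apply(np.array(grip)-np.array(pt_local))
    zt=-R.apply([0,0,1]);yt=s*R.apply([1,0,0]);xt=np.cross(yt,zt)
    return G-.006*zt, Rn.from_matrix(np.c_[xt,yt,zt]).as_quat(), G
MOUTH=(-.08,0,.003)
E
python3 - <<'E'
from h import *
for s in(1,-1):
    p,q,G=tool_for_tray((0,0,0),[*TR,0],TY,0,s);print("grasp",s,p,G,r.solve_ik(p,q))
for psi in range(-120,61,15):
  for s in(1,-1):
    out=[]
    for th in(0,20,40,60,72):
        ps=np.radians(psi);e=BAR+.012*np.array([np.cos(ps),np.sin(ps)])
        p,q,G=tool_for_tray(MOUTH,[*e,.105],ps,np.radians(th),s)
        j=r.solve_ik(p,q);out.append(None if j is None else np.round(j,2))
    print(psi,s,[None if o is None else list(map(float,o)) for o in out])
E
```

```text
grasp 1 [ 0.57527771 -0.20577412  0.068     ] [ 0.57527771 -0.20577412  0.062     ] [-4.68888519e-01  6.90838672e-01  1.49333799e+00 -4.44089210e-16
  9.57415996e-01 -3.01336911e-01]
grasp -1 [ 0.57527771 -0.20577412  0.068     ] [ 0.57527771 -0.20577412  0.062     ] [-4.68888519e-01  6.90838672e-01  1.49333799e+00 -4.44089210e-16
  9.57415996e-01  2.84025574e+00]
-120 1 [[0.09, 0.48, 1.56, -0.0, 1.1, 2.19], [0.26, 0.62, 1.22, -0.24, 1.55, 2.39], [0.39, 0.86, 0.8, -0.45, 2.02, 2.39], [0.47, 1.24, 0.13, -0.93, 2.51, 2.0], None]
-120 -1 [[0.09, 0.48, 1.56, -0.0, 1.1, -0.95], [0.26, 0.62, 1.22, -0.24, 1.55, -0.75], [0.39, 0.86, 0.8, -0.45, 2.02, -0.75], [0.47, 1.24, 0.13, -0.93, 2.51, -1.14], None]
-105 1 [[0.06, 0.54, 1.46, -0.0, 1.15, 1.89], [0.25, 0.63, 1.2, -0.3, 1.49, 2.14], [0.41, 0.82, 0.88, -0.56, 1.87, 2.19], [0.52, 1.09, 0.47, -0.89, 2.24, 2.03], None]
-105 -1 [[0.06, 0.54, 1.46, -0.0, 1.15, -1.25], [0.25, 0.63, 1.2, -0.3, 1.49, -1.01], [0.41, 0.82, 0.88, -0.56, 1.87, -0.95], [0.52, 1.09, 0.47, -0.89, 2.24, -1.12], None]
-90 1 [[0.05, 0.61, 1.33, -0.0, 1.2, 1.62], [0.25, 0.65,
[... 2805 characters left out ...]
], [0.22, 0.52, 1.44, 0.6, 0.65, -0.96], [0.08, 0.42, 1.81, 1.6, 0.59, -2.0], [-0.0, 0.44, 2.0, 2.0, 0.84, -2.48]]
45 -1 [[0.39, 1.09, 0.35, -0.0, 1.7, 2.75], [0.32, 0.74, 1.0, 0.17, 1.1, 2.62], [0.22, 0.52, 1.44, 0.6, 0.65, 2.19], [0.08, 0.42, 1.81, 1.6, 0.59, 1.14], [-0.0, 0.44, 2.0, 2.0, 0.84, 0.66]]
60 1 [[0.44, 1.02, 0.5, -0.0, 1.62, -0.61], [0.33, 0.73, 1.01, 0.25, 1.14, -0.79], [0.19, 0.54, 1.4, 0.72, 0.84, -1.26], [0.01, 0.48, 1.71, 1.37, 0.86, -1.97], [-0.09, 0.51, 1.86, 1.65, 1.05, -2.32]]
60 -1 [[0.44, 1.02, 0.5, -0.0, 1.62, 2.53], [0.33, 0.73, 1.01, 0.25, 1.14, 2.35], [0.19, 0.54, 1.4, 0.72, 0.84, 1.89], [0.01, 0.48, 1.71, 1.37, 0.86, 1.17], [-0.09, 0.51, 1.86, 1.65, 1.05, 0.82]]
```

```bash
python3 - <<'E'
from meas import *
for n in("top","side"):
    im,H,P=load(n,0);x,y,z=P[...,0],P[...,1],P[...,2]
    m=(x>.3)&(x<.85)&(y>-.7)&(y<-.27)&(z>.03)&(z<.6)
    m=m&(P[...,2]==P[...,2]);p=P[m]
    for lo in np.arange(.03,.4,.05):
        q=p[(p[:,2]>lo)&(p[:,2]<=lo+.05)]
        if len(q)>5: print(n,lo.round(2),len(q),q.min(0).round(2),q.max(0).round(2))
for psi in(60,75,90,105):
    prev=None
    for th in range(-5,76,8):
        ps=np.radians(psi);e=BAR+.022*np.array([np.cos(ps),np.sin(ps)])
        z=.108 if th<40 else .092
        p,q,G=tool_for_tray(MOUTH,[*e,z],ps,np.radians(th),1)
        j=r.solve_ik(p,q);print(psi,th,p.round(3),None if j is None else np.round(j,2))
E
```

```text
top 0.03 2637 [ 0.64 -0.7   0.03] [ 0.85 -0.27  0.08]
top 0.08 25 [ 0.51 -0.48  0.08] [ 0.67 -0.42  0.13]
top 0.13 553 [ 0.51 -0.5   0.13] [ 0.7  -0.42  0.18]
top 0.18 901 [ 0.52 -0.49  0.18] [ 0.7  -0.41  0.23]
top 0.23 314 [ 0.52 -0.48  0.23] [ 0.68 -0.42  0.27]
top 0.28 447 [ 0.52 -0.49  0.29] [ 0.58 -0.43  0.33]
top 0.33 197 [ 0.52 -0.49  0.33] [ 0.57 -0.43  0.36]
side 0.03 2068 [ 0.77 -0.39  0.03] [ 0.85 -0.27  0.05]
side 0.18 418 [ 0.57 -0.45  0.19] [ 0.67 -0.41  0.23]
side 0.23 9 [ 0.57 -0.45  0.23] [ 0.58 -0.45  0.23]
side 0.28 1047 [ 0.52 -0.49  0.3 ] [ 0.58 -0.43  0.33]
side 0.33 746 [ 0.52 -0.49  0.33] [ 0.58 -0.43  0.36]
60 -5 [0.713 0.426 0.159] [ 0.46  1.18  0.18 -0.05  1.85 -0.6 ]
60 3 [0.709 0.419 0.181] [ 0.43  1.    0.53  0.03  1.58 -0.62]
60 11 [0.703 0.409 0.201] [ 0.39  0.87  0.76  0.12  1.37 -0.67]
60 19 [0.696 0.397 0.219] [ 0.35  0.76  0.95  0.23  1.18 -0.76]
60 27 [0.687 0.382 0.235] [ 0.29  0.67  1.12  0.37  1.03 -0.89]
60 35 [0.678 0.366 0.249] [ 0.24  0.59  1.28  0.56  0.9  -1.08]
60 43 [0.668 0.348 0.244] [ 0.17  0.55  1.45  0.82  0.79 -1.36]
60 51 [0.657
[... 1663 characters left out ...]
 0.444 0.159] [ 0.58  0.82  0.95 -0.08  1.4  -1.23]
105 3 [0.579 0.436 0.181] [ 0.52  0.77  1.    0.05  1.36 -1.32]
105 11 [0.582 0.425 0.201] [ 0.45  0.72  1.04  0.19  1.35 -1.42]
105 19 [0.585 0.411 0.219] [ 0.37  0.69  1.08  0.34  1.34 -1.53]
105 27 [0.59  0.395 0.235] [ 0.29  0.67  1.12  0.48  1.36 -1.64]
105 35 [0.595 0.377 0.249] [ 0.21  0.66  1.15  0.62  1.4  -1.75]
105 43 [0.6   0.357 0.244] [ 0.14  0.68  1.2   0.75  1.43 -1.87]
105 51 [0.605 0.336 0.252] [ 0.06  0.71  1.21  0.87  1.5  -1.96]
105 59 [0.611 0.314 0.257] [-0.    0.74  1.22  0.97  1.58 -2.04]
105 67 [0.617 0.292 0.258] [-0.06  0.79  1.23  1.07  1.66 -2.11]
105 75 [0.623 0.269 0.257] [-0.11  0.85  1.22  1.16  1.75 -2.16]
```

```bash
python3 - <<'E'
from h import *
p,q,G=tool_for_tray((0,0,0),[*TR,0],TY,0,1)
r.move_straight(p+[0,0,.14],q,speed=.3)
command_gripper(.06,110)
r.move_straight(p+[0,0,.002],speed=.15,max_force=15)
im,d=optics.get_image("side");cv2.imwrite("pics/g1.png",cv2.resize(im[230:360,130:330,::-1],None,fx=3.5,fy=3.5))
s=r.read_state();print(s["time_s"],s["eef_pos"],p,s["contact_force"])
E
```

```text
3.4 [ 0.57593868 -0.20612745  0.07118288] [ 0.57527771 -0.20577412  0.068     ] [-0.07178129  0.04785841  0.35461717]
```

View pics/g1.png

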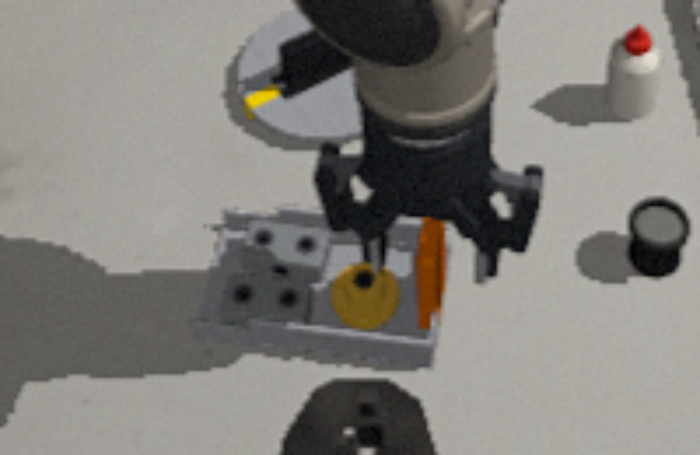

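The jaws stand either side of the orange handle, at about (430,270) in the zoom. I'll close, then lift and check for slip.

```bash
python3 - <<'E'
from h import *
command_gripper(.0,110)
s=r.read_state();print(s["time_s"],s["eef_pos"],s["grip_width"],s["contact_force"])
p=np.array(s["eef_pos"])
r.move_straight(p+[0,0,.08],speed=.12)
for n in("top","side"):
    im,d=optics.get_image(n);np.savez(f"{n}1.npz",im=im,d=d)
s=r.read_state();print(s["time_s"],s["eef_pos"],s["grip_width"],s["contact_force"],s["torque"])
im=np.load("side1.npz")["im"];cv2.imwrite("pics/g2.png",cv2.resize(im[200:350,130:330,::-1],None,fx=3.5,fy=3.5))
E
```

```text
3.8917 [ 0.57560832 -0.20592032  0.07059727] 0.012874733974103807 [-0.35584872 -0.10080321  4.37484244]
4.8167 [ 0.5749845  -0.20561656  0.14928476] 0.013093691723571103 [-0.1237796   0.05687355 -4.62389912] [-0.0937377  -0.29207072 -0.02439082]
```

View pics/g2.png

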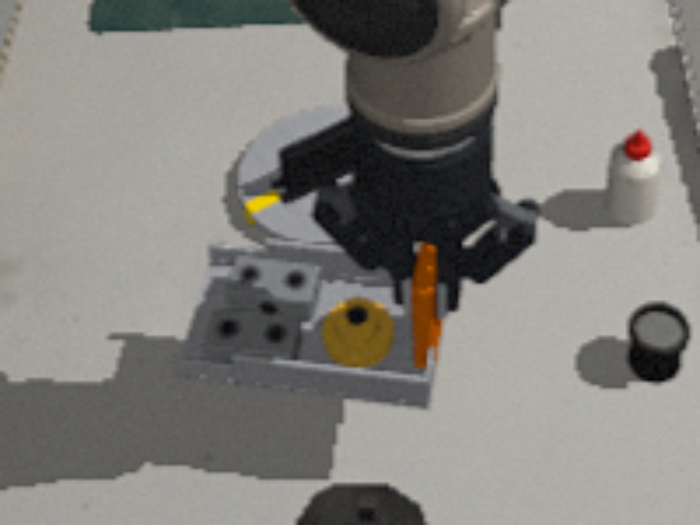

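The tray is lifted and level by eye, with the parts still in place. I'll measure its tilt from depth.

```bash
python3 - <<'E'
from meas import *
im,H,P=load("side",1);x,y,z=P[...,0],P[...,1],P[...,2]
R=np.c_[[np.cos(TY),np.sin(TY)],[-np.sin(TY),np.cos(TY)]]
L=(P[...,:2]-TR)@R
for lo in(-.08,-.04,0,.04):
  for nm,my in(("wall-",(L[...,1]<-.038)&(L[...,1]>-.05)),("wall+",(L[...,1]>.038)&(L[...,1]<.05))):
    m=my&(L[...,0]>lo)&(L[...,0]<lo+.03)&(z>.05)&(z<.16)
    print(lo,nm,m.sum(),np.percentile(z[m],[50,90,98]).round(4) if m.sum() else 0)
E
```

```text
-0.08 wall- 78 [0.0919 0.099  0.1002]
-0.08 wall+ 62 [0.0924 0.0993 0.1002]
-0.04 wall- 127 [0.0977 0.1104 0.1117]
-0.04 wall+ 76 [0.1032 0.1113 0.112 ]
0 wall- 130 [0.0968 0.1107 0.1125]
0 wall+ 106 [0.0902 0.1061 0.111 ]
0.04 wall- 129 [0.0971 0.1108 0.1127]
0.04 wall+ 3 [0.0817 0.0867 0.0877]
```

Level to within about 2 mm. Now carry to the barrel.

```bash
cat >> h.py <<'E'
GRIP=(.073,0,.0646)
E
python3 - <<'E'
from h import *
ps=np.pi/2
e=BAR+.022*np.array([np.cos(ps),np.sin(ps)])
p0=np.array(r.read_state()["eef_pos"])
r.move_straight(p0+[0,0,.045],speed=.15)
pm,qm,_=tool_for_tray(MOUTH,[e[0]-.02,e[1]-.3,.13],np.radians(45),0,1,GRIP)
p,q,_=tool_for_tray(MOUTH,[*e,.125],ps,0,1,GRIP)
r.move_straight((p0+p)/2*[1,1,0]+[-.02,0,p[2]],Rn.from_euler("z",50,degrees=True).__mul__(Rn.from_quat(r.read_state()["eef_rot"])).as_quat(),speed=.2)
r.move_straight(p,q,speed=.2)
s=r.read_state();print(s["time_s"],s["eef_pos"],p,s["grip_width"])
for n in("top","side"):
    im,d=optics.get_image(n);np.savez(f"{n}2.npz",im=im,d=d)
im=np.hstack([cv2.resize(np.load("top2.npz")["im"][100:280,80:280],(400,360)),cv2.resize(np.load("side2.npz")["im"][60:240,150:350],(400,360))]);cv2.imwrite("pics/c2.png",im[:,:,::-1])
E
```

```text
8.825 [0.62305494 0.44495066 0.19264236] [0.623  0.4455 0.1926] 0.01247461756494573
```

View pics/c2.png

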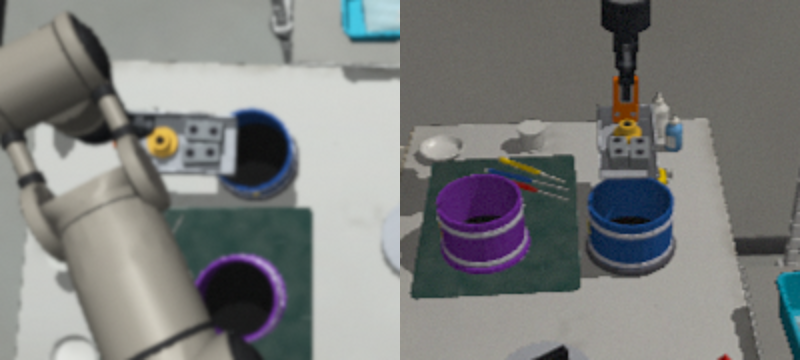

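The tray is level with its mouth over the blue barrel and the parts in place: hub at (163,142), blocks at (205,140) in the left view. Now tip about the mouth.

```bash
python3 - <<'E'
from h import *
ps=np.pi/2
e=BAR+.022*np.array([np.cos(ps),np.sin(ps)])
for th,z in((8,.112),(20,.108),(32,.104),(44,.098),(54,.094),(64,.092)):
    p,q,_=tool_for_tray(MOUTH,[*e,z],ps,np.radians(th),1,GRIP)
    r.move_straight(p,q,speed=.1)
r.hold(.3)
s=r.read_state();print(s["time_s"],s["eef_pos"],s["grip_width"],s["contact_force"])
for n in("top","side"):
    im,d=optics.get_image(n);np.savez(f"{n}3.npz",im=im,d=d)
im=np.hstack([cv2.resize(np.load("top3.npz")["im"][100:280,80:280],(400,360)),cv2.resize(np.load("side3.npz")["im"][60:240,150:350],(400,360))]);cv2.imwrite("pics/c3.png",im[:,:,::-1])
E
```

```text
11.8083 [0.62273083 0.29977417 0.2597836 ] 0.012836703798775473 [ 0.52562185 -0.11038386 -0.73456512]
```

View pics/c3.png

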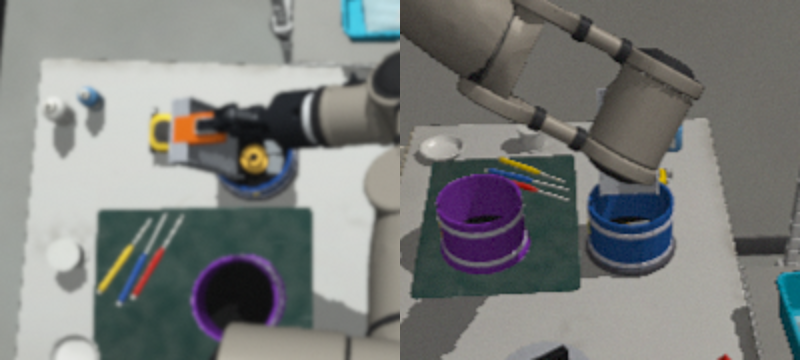

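```bash
python3 - <<'E'
from h import *
r.hold(.3)
s=r.read_state();print(s["contact_force"])
for n in("top","side"):
    im,d=optics.get_image(n);np.savez(f"{n}4.npz",im=im,d=d)
f=np.load("top4.npz");im=np.hstack([cv2.resize(f["im"][145:205,150:240],(600,400))]);cv2.imwrite("pics/c4.png",im[:,:,::-1])
P=cloud("top",f["d"]);H=hsv(f["im"])
m=(H[...,0]>15)&(H[...,0]<30)&(H[...,1]>150)&(np.hypot(P[...,0]-.623,P[...,1]-.27)<.07);print(P[m].mean(0),P[m].min(0),P[m].max(0))
E
```

```text
[-0.48125266  0.07133702 -2.21435135]
[0.61889108 0.27415447 0.02882104] [0.5967594  0.25551902 0.01289122] [0.64605023 0.2970622  0.04305206]
```

View pics/c4.png

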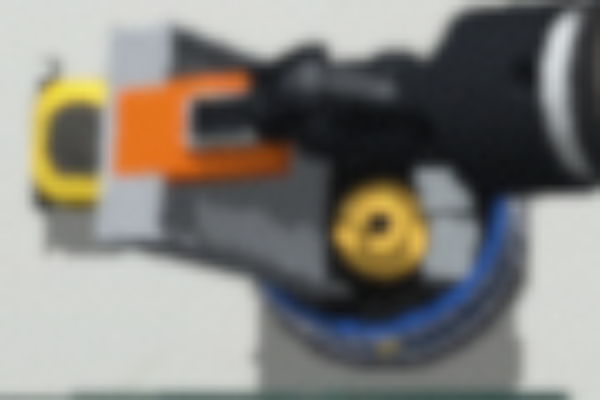

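The hub lies at z≈0.03 inside the barrel at (380,230), with the blocks beside it at (445,220), and the tray looks empty. Next: withdraw and inspect the barrel, then return the tray to its spot.

```bash
python3 - <<'E'
from h import *
p=np.array(r.read_state()["eef_pos"]);ps=np.pi/2
r.move_straight(p+[0,0,.06],speed=.2)
e=BAR+.022*np.array([0,1])
pb,qb,_=tool_for_tray((0,0,0),[*TR,0],TY,0,1,GRIP)
pm,qm,_=tool_for_tray(GRIP,[.56,.05,.30],np.radians(40),np.radians(25),1,GRIP)
r.move_straight(pm,qm,speed=.22)
r.move_straight(pb+[0,0,.10],qb,speed=.22)
s=r.read_state();print(s["time_s"],s["eef_pos"],s["grip_width"],s["contact_force"])
for n in("top","side"):
    im,d=optics.get_image(n);np.savez(f"{n}5.npz",im=im,d=d)
im=np.hstack([cv2.resize(np.load("top5.npz")["im"][145:210,175:240],(400,400)),cv2.resize(np.load("side5.npz")["im"][130:350,150:350],(400,440))[:400]]);cv2.imwrite("pics/c5.png",im[:,:,::-1])
f=np.load("top5.npz");P=cloud("top",f["d"]);m=np.hypot(P[...,0]-.623,P[...,1]-.2705)<.05;print("z in barrel",np.percentile(P[m][:,2],[5,50,90,99,100]))
E
```

```text
15.5417 [ 0.57537778 -0.20518103  0.17107172] 0.012653452662134473 [ 0.67733308  0.54926707 -1.9104792 ]
z in barrel [0.01249188 0.01853878 0.07138641 0.07445371 0.07671789]
```

View pics/c5.png

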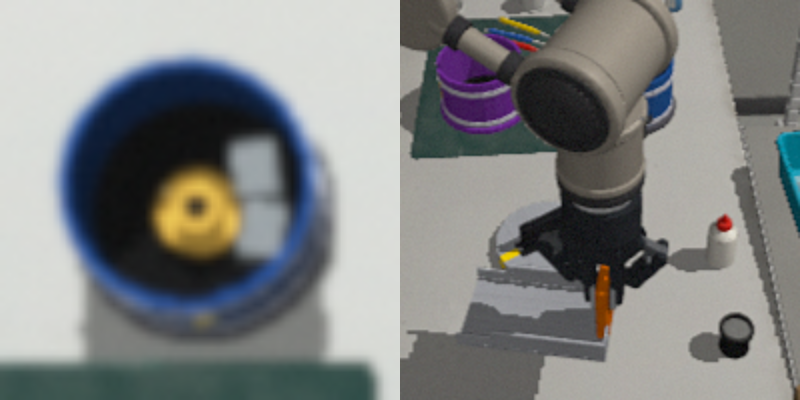

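Hub and both blocks, standing on end with tops at z≈0.073, are in the barrel. The spigot underside will sit at 0.086, so they clear it. The tray is empty. Place it.

```bash
python3 - <<'E'
from h import *
pb,qb,_=tool_for_tray((0,0,0),[*TR,0],TY,0,1,GRIP)
r.move_straight(pb+[0,0,.012],qb,speed=.15)
print(r.move_straight(pb+[0,0,-.004],qb,speed=.03,max_force=4))
s=r.read_state();print(s["time_s"],s["eef_pos"],pb,s["contact_force"])
command_gripper(.055,110)
r.hold(.2)
p=np.array(r.read_state()["eef_pos"])
r.move_straight(p+[0,0,.1],speed=.2)
for n in("top","side"):
    im,d=optics.get_image(n);np.savez(f"{n}6.npz",im=im,d=d)
print(r.read_state()["time_s"])
im=np.hstack([cv2.resize(np.load("top6.npz")["im"][180:260,250:380],(400,246)),cv2.resize(np.load("side6.npz")["im"][200:350,150:350],(400,300))[:246]]);cv2.imwrite("pics/c6.png",im[:,:,::-1])
from meas import load
im,H,P=load("side",6);x,y,z=P[...,0],P[...,1],P[...,2]
R=np.c_[[np.cos(TY),np.sin(TY)],[-np.sin(TY),np.cos(TY)]];L=(P[...,:2]-TR)@R
for lo in(-.08,-.04,0,.04):
    m=(abs(abs(L[...,1])-.044)<.006)&(L[...,0]>lo)&(L[...,0]<lo+.03)&(z<.08);print(lo,np.percentile(z[m],[90,98]).round(4))
E
```

```text
True
16.825 [ 0.57563013 -0.20591156  0.0706191 ] [ 0.57527771 -0.20577412  0.0706    ] [-0.37682984  0.01917974  4.18810654]
18.25
-0.08 [0.0198 0.021 ]
-0.04 [0.0312 0.0334]
0 [0.0317 0.0338]
0.04 [0.0323 0.0344]
```

View pics/c6.png

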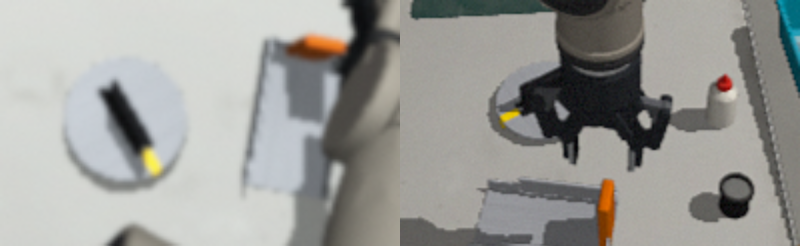

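Tray stands level and free, with wall tops at 20 and 32 mm. Next, the lid.

```bash
cat >> h.py <<'E'
def tool_lid(pos,yaw,s=1): # pos of lid_grip
    yt=s*np.array([-np.sin(yaw),np.cos(yaw),0]);zt=np.array([0,0,-1.]);xt=np.cross(yt,zt)
    return np.array(pos)+[0,0,.006],Rn.from_matrix(np.c_[xt,yt,zt]).as_quat()
E
python3 - <<'E'
from h import *
LY=np.radians(-148.3)
for s in(1,-1):
    p,q=tool_lid([*LID,.044],LY,s);a=r.solve_ik(p,q);p2,q2=tool_lid([*BAR,.16],NY,s);b=r.solve_ik(p2,q2)
    print(s,np.round(a,2),np.round(b,2))
s=-1 if abs(a[5])<1.6 else 1
print(s)
p,q=tool_lid([*LID,.044],LY,s)
r.move_straight(p+[0,0,.10],q,speed=.25)
print(r.move_straight(p,q,speed=.12,max_force=12))
st=r.read_state();print(st["eef_pos"],p)
command_gripper(0,100)
st=r.read_state();print(st["eef_pos"],st["grip_width"],st["time_s"],st["contact_force"])
r.move_straight(np.array(st["eef_pos"])+[0,0,.13],speed=.15)
for n in("top","side"):
    im,d=optics.get_image(n);np.savez(f"{n}7.npz",im=im,d=d)
st=r.read_state();print(st["eef_pos"],st["grip_width"],st["time_s"],st["contact_force"])
im=np.hstack([cv2.resize(np.load("top7.npz")["im"][160:260,220:340],(400,333)),cv2.resize(np.load("side7.npz")["im"][150:270,150:290],(388,333))]);cv2.imwrite("pics/c7.png",im[:,:,::-1])
E
```

```text
1 [-0.17  0.56  1.84 -0.    0.74  0.85] [ 0.3   0.7   1.17 -0.    1.27  1.74]
-1 [-0.17  0.56  1.84 -0.    0.74 -2.3 ] [ 0.3   0.7   1.17 -0.    1.27 -1.4 ]
1
False
[ 0.4984845  -0.00878957  0.050535  ] [ 0.498  -0.0086  0.05  ]
[ 0.49826854 -0.00862093  0.05070567] 0.012797877462519711 20.8083 [-1.33288928  0.18694631  5.79142158]
[ 0.49768917 -0.00853311  0.17963008] 0.01300643358510168 21.9333 [ 0.16450516 -0.04438864 -1.10621163]
```

View pics/c7.png

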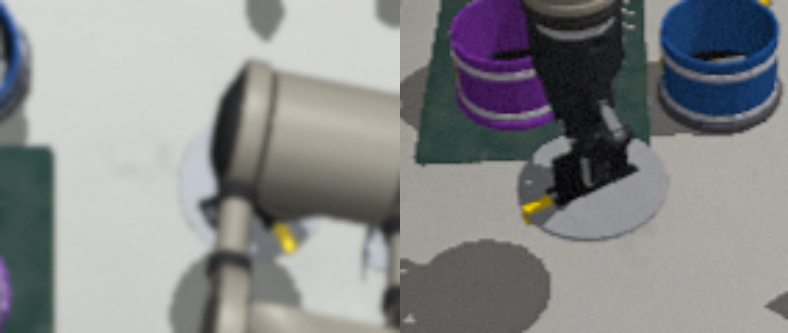

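The lid is lifted and level, with its yellow mark at (537,208) in the right view. I'll measure its centre relative to the TCP from this view, then move over the barrel.

```bash
cat >> meas.py <<'E'
def lid_centre(k,guess,zt,n="side"):
    im,H,P=load(n,k);x,y,z=P[...,0],P[...,1],P[...,2]
    m=(np.hypot(x-guess[0],y-guess[1])<.08)&(abs(z-zt)<.012)
    c,_=cv2.findContours(m.astype(np.uint8),cv2.RETR_EXTERNAL,cv2.CHAIN_APPROX_NONE)
    c=max(c,key=cv2.contourArea)[:,0].astype(float)
    X=ray(n,c,zt);zz=np.median(z[m])
    rr=np.hypot(*(X[:,:2]-guess).T);X=X[(rr>.058)&(rr<.075)]
    A=np.c_[P[m][:,:2],np.ones(m.sum())];co=np.linalg.lstsq(A,P[m][:,2],rcond=None)[0]
    ym=(H[...,0]>18)&(H[...,0]<38)&(H[...,1]>100)&(H[...,2]>100)&m
    q=circ(X,None);yc=ray(n,np.argwhere(ym)[:,::-1],zt)[:,:2].mean(0) if ym.any() else None
    return q,len(X),zz,co[:2].round(3),yc
E
python3 - <<'E'
from meas import *
g=np.array([.4977,-.0085])
for z in(.143,.145): print(lid_centre(7,g,z))
q,_,_,_,yc=lid_centre(7,g,.144);d=yc-q[0][:2];print(np.degrees(np.arctan2(d[1],d[0])))
NY=np.radians(187.3)
p,q=tool_lid([*BAR,0],NY,1)
p[2]=.130+.0407
r.move_straight(p+[0,0,.015],q,speed=.2)
r.move_straight(p,q,speed=.1);r.hold(.2)
for n in("top","side"):
    im,d=optics.get_image(n);np.savez(f"{n}8.npz",im=im,d=d)
st=r.read_state();print(st["eef_pos"],p,st["time_s"],Rn.from_quat(st["eef_rot"]).as_matrix()[:,1])
im=np.hstack([cv2.resize(np.load("top8.npz")["im"][140:220,160:260],(400,320)),cv2.resize(np.load("side8.npz")["im"][110:210,210:320],(400,320))]);cv2.imwrite("pics/c8.png",im[:,:,::-1])
E
```

```text
((array([ 0.4984, -0.0083,  0.0665]), np.float64(0.0011)), 117, np.float64(0.14553855782719635), array([-0.003,  0.01 ]), array([ 0.45109856, -0.03563239]))
((array([ 0.4986, -0.0101,  0.0664]), np.float64(0.0009)), 115, np.float64(0.1455588280079072), array([-0.004,  0.011]), array([ 0.45149316, -0.03712581]))
-149.80294815697042
[0.62317441 0.27051943 0.17117351] [0.623  0.2705 0.1707] 24.2083 [ 1.27088090e-01 -9.91891427e-01 -1.19812353e-04]
```

View pics/c8.png

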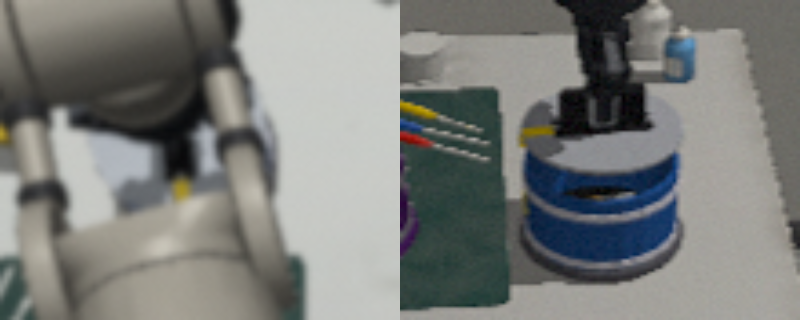

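```bash
python3 - <<'E'
from meas import *
for z in(.136,.137): print(lid_centre(8,np.array([.623,.2705]),z))
q=lid_centre(8,np.array([.623,.2705]),.1365);d=q[4]-q[0][0][:2];print(np.degrees(np.arctan2(d[1],d[0]))%360)
# rim contour circle via rays (no depth) in image 5/0, top & side
for n,k in(("top",0),("top",5),("side",0)):
    im,H,P=load(n,k);x,y,z=P[...,0],P[...,1],P[...,2]
    for zl in(.088,.091):
        rim=(np.hypot(x-.623,y-.27)<.08)&(z>zl)&(z<.102);u=np.argwhere(rim)[:,::-1]
        print(n,k,rim.sum(),circ(ray(n,u,.096)))
    # notch: rim pixel depth by angle, averaged
    a=np.degrees(np.arctan2(y-.2705,x-.623))%360;rr=np.hypot(x-.623,y-.2705)
    m=(rr>.0575)&(rr<.068)&(a>172)&(a<204)&(z>.07)
    if n=="top":
        o=np.argsort(a[m]);print(np.c_[a[m][o],z[m][o]*1000].round(0).astype(int).tolist())
E
```

```text
((array([0.6242, 0.2684, 0.0666]), np.float64(0.0012)), 84, np.float64(0.13729232479476053), array([0.001, 0.018]), array([0.57003836, 0.26294664]))
((array([0.6241, 0.267 , 0.0665]), np.float64(0.0012)), 84, np.float64(0.13729806223797922), array([0.002, 0.019]), array([0.57004883, 0.26159292]))
185.72586731250647
top 0 236 (array([0.6217, 0.2699, 0.0625]), np.float64(0.0016))
top 0 212 (array([0.6221, 0.2701, 0.0625]), np.float64(0.0014))
[[172, 79], [173, 95], [174, 96], [175, 78], [176, 97], [177, 97], [178, 83], [179, 89], [179, 95], [181, 85], [181, 86], [183, 81], [183, 83], [184, 86], [186, 81], [187, 86], [187, 90], [189, 82], [190, 88], [190, 85], [192, 84], [192, 87], [193, 85], [194, 76], [195, 87], [196, 94], [197, 96], [197, 84], [199, 95], [199, 94], [200, 85], [201, 95], [202, 94], [202, 79], [204, 90]]
top 5 230 (array([0.6218, 0.27  , 0.0625]), np.float64(0.0016))
top 5 211 (array([0.622 , 0.2703, 0.0626]), np.float64(0.0014))
[[173, 82], [173, 91], [174, 94], [175, 81], [176, 95], [177, 97], [178, 83], [179, 91], [179, 98], [181, 80], [181, 86], [183, 79], [184, 87], [184, 88], [186, 80], [186, 83], [187, 89], [189, 83], [189, 87], [190, 86], [191, 80], [192, 83], [193, 85], [194, 79], [195, 84], [196, 94], [197, 98], [197, 83], [199, 95], [200, 100], [200, 81], [201, 96], [202, 95], [202, 79], [203, 87]]
side 0 314 (array([0.6239, 0.2684, 0.0625]), np.float64(0.0034))
side 0 249 (array([0.6239, 0.2702, 0.0626]), np.float64(0.0027))
```

The notch spans about 180–195°, so its centre is 187.5°. The lid's centre agrees with the barrel's to about 1 mm. Descend under a force guard.

```bash
python3 - <<'E'
from meas import *
p,q=tool_lid([.623,.2703,0],np.radians(187.4),1)
p[2]=.112+.0407;r.move_straight(p,q,speed=.06)
p[2]=.095+.0407
hit=r.move_straight(p,q,speed=.025,max_force=8)
st=r.read_state();print(hit,st["eef_pos"],"seat h",(st["eef_pos"][2]-.0407-.096)*1e3,st["contact_force"],st["torque"],st["time_s"])
im,d=optics.get_image("side");cv2.imwrite("pics/c9.png",cv2.resize(im[110:210,210:320,::-1],(660,600)))
E
```

```text
True [0.62280856 0.27021365 0.1367327 ] seat h 0.03269567690834807 [-0.30396057  0.42211469  4.39624339] [ 0.00421421 -0.04764096 -0.01070119] 25.275
```

View pics/c9.png

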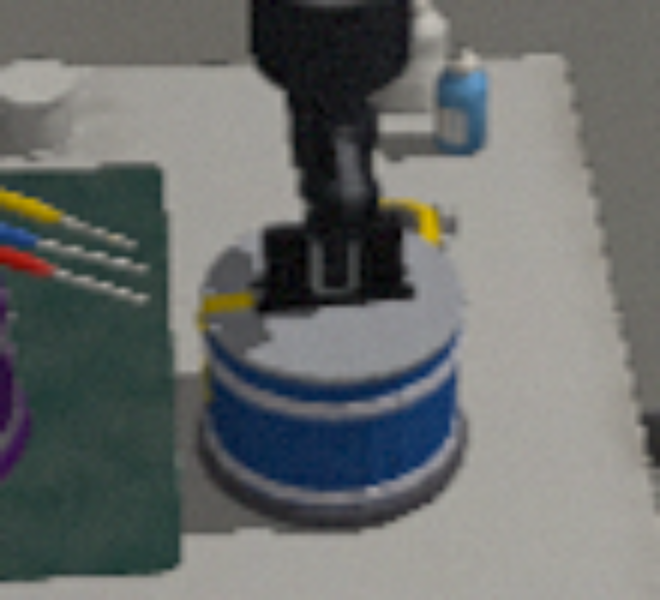

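Contact came exactly at home height, and the lid sits flush on the rim with its mark above the stripe at (205,300). Release, retreat and check.

```bash
python3 - <<'E'
from meas import *
command_gripper(.05,60);r.hold(.2)
p=np.array(r.read_state()["eef_pos"])
r.move_straight(p+[0,0,.12],speed=.2)
r.move_straight(np.array([.42,.12,.30]),speed=.25);r.hold(.3)
for n in("top","side"):
    im,d=optics.get_image(n);np.savez(f"{n}9.npz",im=im,d=d)
st=r.read_state();print(st["time_s"],st["contact_force"])
for n in("top","side"): print(n,lid_centre(9,np.array([.623,.2705]),.102,n))
for n in("top","side"):
    for k in(0,9):
        im,H,P=load(n,k);h,s,v=H[...,0],H[...,1],H[...,2];x,y,z=P[...,0],P[...,1],P[...,2]
        b=(x>.6)&(x<.85)&(y<.58)&(y>-.3)
        for nm,m in(("tape",b&(h>20)&(h<35)&(s>140)&(v>100)&(y>.3)),("cap",b&((h<5)|(h>175))&(s>150)&(y<.15)),("loupe",b&(v<60)&(y<-.1)&(y>-.25)&(z<.06)&(x>.66))):
            print(n,k,nm,m.sum(),P[m].mean(0).round(3) if m.any() else 0)
im=np.hstack([cv2.resize(np.load("top9.npz")["im"][130:260,150:370],(430,254)),cv2.resize(np.load("side9.npz")["im"][120:350,140:340],(348,400))[:254]]);
cv2.imwrite("pics/d9.png",np.load("side9.npz")["im"][:,:,::-1]);cv2.imwrite("pics/d9t.png",cv2.resize(np.load("top9.npz")["im"][130:260,150:370,::-1],(770,455)))
E
```

```text
28.2917 [-0.55853356 -0.83279635  0.04034461]
top ((array([0.6217, 0.2684, 0.0653]), np.float64(0.0008)), 119, np.float64(0.10163862608519408), array([0.001, 0.   ]), array([0.56716801, 0.26332481]))
side ((array([0.6233, 0.2649, 0.0674]), np.float64(0.0015)), 78, np.float64(0.10278626643204401), array([0.003, 0.045]), array([0.57001151, 0.26304346]))
top 0 tape 145 [0.656 0.42  0.031]
top 0 cap 13 [ 0.727 -0.034  0.077]
top 0 loupe 22 [ 0.716 -0.161  0.021]
top 9 tape 141 [0.656 0.42  0.031]
top 9 cap 13 [ 0.727 -0.034  0.077]
top 9 loupe 24 [ 0.719 -0.164  0.02 ]
side 0 tape 36 [0.675 0.425 0.031]
side 0 cap 45 [ 0.729 -0.047  0.072]
side 0 loupe 190 [ 0.733 -0.178  0.026]
side 9 tape 24 [0.677 0.429 0.032]
side 9 cap 44 [ 0.729 -0.047  0.072]
side 9 loupe 198 [ 0.735 -0.178  0.026]
```

View pics/d9.png

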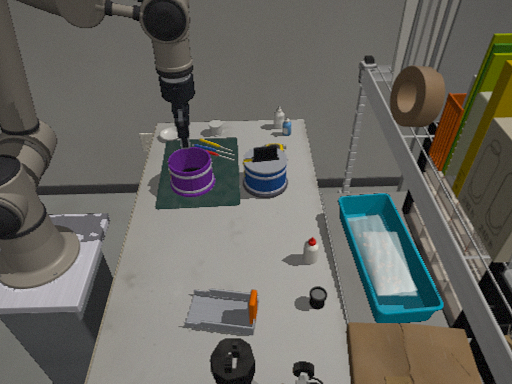

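View pics/d9t.png

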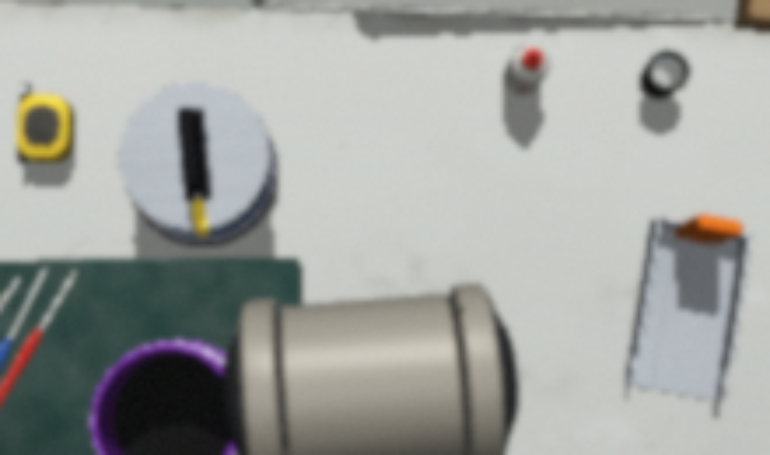

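The lid is flush and level from above: disc top 101.6 mm against 102 expected, slopes 0.001 and 0.000. The tray is upright and the bystanders are unmoved. Handing in.

```bash
python3 -c "
from workcell import r
r.finish_job();print(r.read_state()['time_s'])"
```

```text
the job is handed in; nothing more can be done
the job is handed in; nothing more can be done
```

The job is done and handed in, about 28 s into the 64 s allowed; no verdict was reported. I tipped the three parts into the blue barrel by the tray's handle and stood the empty tray back where it began. I then set the lid on the barrel with its key at about 187.4°, in the notch.

**Last checks:**
- **Parts:** the hub lies on the barrel floor and both blocks stand on end, tops at about 73 mm and below the lid's spigot. I checked this before the lid went on. The gripper stayed on the handle, clear of the parts, throughout.
- **Tray:** upright and released, with wall tops at about 20 and 32 mm all along, as they should be.
- **Lid:** stopped at its home height to within 0.1 mm by the arm's reading. The top view puts the disc's top at 101.6 mm against 102 expected, and level to 0.001.
- **Bystanders:** the bottle shows no shift, and the loupe and tape measure about 4 mm at most, within the noise of the measurement.

**One disagreement:** the side view's plane fit of the seated lid gave a slope of 0.045. I put that down to barrel wall and rim points caught in the fit, since the top view and the seating height both say the lid is level. I did not repeat the side fit with those points removed.

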